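Put the step block away and hold the thickness pen on the ringed spot of the pipe

TASK

The thickness pen has just been checked on the stepped setting block: put that block back in its own long slot in the wooden tray, flat and fully down, and let it go. Then lift the pen out of its stand and gently press its sprung nose onto the middle of the chalk ring on the clamped pipe (not the crossed spot, which is done), the pen square to the pipe wall there and the nose pushed in about half of its 10 mm travel. Finish while holding the pen still on the spot like this: do not put it down or let go, do not turn the pipe, and leave everything else where it is.

Things in the scene. Friction and masses are not known exactly. Their poses are not given: they have to be found in the camera images.
- step_block: Loose bright steel step block, 80 x 20 mm in plan, about 0.22 kg, lying steps up. Origin: centre of its underside; z up, x along it: four steps of 20 mm length, 10 mm high at x -40..-20, 15 at -20..0, 20 at 0..+20, 25 at +20..+40 mm. Grip it across its 20 mm width (y); centre of mass at x = +7 mm.
- tray: Fixed wooden tray, 130 (x) x 140 (y) x 14 mm; origin: centre of its underside. Pockets 8 mm deep (floor 6 mm above the table). The step block's slot is the long empty one, 86 mm along y, 26 mm wide, on the tray's -x side, with a small stepped picture at its -y end. On the +x side a plain block and a disc lie in their pockets, 2 mm proud. Yaw up to 0.4 rad.
- slot (a point): Centre of the floor of the step block's slot, with the tray's axes (slot length along y). The block, 3 mm clear on every side, may lie in it either way round and then stands 2 to 17 mm above the tray's top.
- stand: Fixed pen stand on the table, a round foot of 72 mm with an upright tube of 40 mm outer and 25 mm inner diameter, 68 mm high. Origin at the centre of its underside.
- pen: Loose pen-shaped thickness gauge, about 0.17 kg, upright in the stand, hung by its collar. Origin: on its axis at the collar's underside (at first 68 mm above the table); z along it, away from the nose. Collar 33 mm dia., z 0..6; round grey handle 25 mm dia., z 6..62 (top): grip it there. Below: barrel 21 mm dia. to z -28, cone to -40, nose 8 mm dia. to -52 mm.
- nose_tip (a point): Middle of the end face of the pen's nose, on the pen's axis, 52 mm below the pen's origin when the nose is fully out. Has the pen's axes.
- nose (a joint): How far the sprung nose is pushed into the pen, 0 (out) to 0.010 m (at its stop). The spring gives 1 N at the start of travel and 0.5 N more for each mm: 3.5 N at 5 mm, 6 N at 10 mm, then rigid.
- cradle: Fixed pipe cradle on the table: plate 135 (x) x 190 (y) mm with two vee rests and steel straps 75 mm either side of the middle, up to 126 mm high. Origin at the centre of its underside; pipe along its y.
- pipe: Dark steel pipe, 89 mm diameter, 210 mm long, axis 79 mm above the table, strapped so that light pressing does not turn it. Origin: on its axis under the girth weld bead; y along the axis; z: outward normal of the wall at the ringed spot, which leans 0.15 to 0.5 rad from the top towards the robot. The crossed spot lies 34 mm to the -y side of the weld.
- ring_spot (a point): Centre of the chalk ring (20 mm diameter) on the pipe's outer wall, at y = +34 mm and z = +44.5 mm in the pipe's axes; has the pipe's axes, so its z is the direction square to the wall, outwards. The pen's z must lie along it.
- plain_block: Bystander: plain steel setting block in its pocket in the tray, origin at its underside.
- zero_disc: Bystander: steel disc, 26 mm diameter, 10 mm high, in its round pocket in the tray, origin at its underside.
- soapstone: Bystander: loose soapstone stick 12 x 105 x 9 mm on the table, to the front right of the cradle.

How it is judged:
On the way, in this order (a step that is already met when the one before it is completed fails the run):
1. the step block lies flat and fully down in its slot, let go (horizontal distance between step_block and slot below 0.005 m and z of step_block in the frame of slot below 0.002 m and angle between the x axis of step_block and the y axis of slot, either way round below 0.12 rad and angle between step_block's own z axis and vertical below 0.06 rad and contact force between the fingers and step_block below 0.1 N), for 0.2 s.
2. the pen is lifted clear of its stand (z of nose_tip in the frame of stand above 0.069 m and contact force between the fingers and pen above 1 N), for 0.1 s.
At the end, for the whole second after the job is handed in: Step block flat in its slot (5 mm, 2 mm of the floor, 0.12 rad), let go; the gripper still holds the pen, at rest, off its stand, nose tip within 7 mm of the ring's centre, square to the wall within 0.14 rad, nose pushed in 2 to 8.5 mm, pressing on the pipe with 1 to 8 N (all of step 1 and distance between nose_tip and ring_spot below 0.007 m and angle between the z axis of pen and the z axis of ring_spot, either way round below 0.14 rad and value of joint nose between 0.002 and 0.0085 m and contact force between pen and pipe between 1 and 8 N and contact force between the fingers and pen above 1 N and contact force between pen and stand below 0.1 N and linear speed of pen below 0.01 m/s); the arm keeps its last pose, push and grip.
It fails at once if the pen is pressed on the pipe with more than 15 N (contact force between pen and pipe above 15 N).
It fails at once if the pipe is turned: the ringed spot moves more than 4 mm (distance of ring_spot from where it was at the start of the episode above 0.004 m).
It fails at once if a bystander on the bench or in the tray is moved more than 15 mm (distance of any of plain_block, zero_disc, soapstone from where it was at the start of the episode above 0.015 m).
It also fails if it takes over 61 s, if anything falls off the work surface, if the arm or the gripper's body presses on something with over 40 N, if the wrist force passes 120 N, or if a joint passes its speed limit or range.

ROBOT

A 6-joint arm with a two-finger parallel gripper is mounted at the origin on a cart in front of the work surface, level with it; the furniture and walls round the work are solid. World frame = base frame: x ahead of the robot, y to its left, z up, the work surface at z = 0. Lengths are in m, angles in rad, forces in N, time in s.
With the tool pointing down it reaches from about 0.375 to 0.9 m from the base axis. Payload 3.1 kg.
Tool frame: the origin (TCP) lies at the very end of the fingers, on their centre line; the grasp point (between the pads) lies 19 mm behind it; z points along the fingers, y is the line along which they close (so a half turn about z gives the same grasp; the last joint's range is limited). The gripper opens to 87 mm and grips with 3 to 60 N. Pads are 19 mm wide; open, the fingers measure 117 mm over their backs; the gripper's body (75 mm by 190 mm) begins 51 mm behind the grasp point.
Start: joints at [1.097, 0.527, 1.433, -0, 1.181, -0.178], TCP at [0.182, 0.598, 0.223] pointing down, gripper open.
Joint ranges: [-3.08, 3.08], [-0.75, 2.2], [0.22, 2.44], [-1.43, 4.57], [0, 2.65], [-2.85, 2.85]. Speed limits (rad/s): [2.79, 2.79, 3.14, 3.14, 3.14, 3.14].

INTERFACE

Orientations are given as a unit quaternion [x, y, z, w].
In Python, from rig import robot gives the robot as it stands. The module is installed in compiled form; this text tells all that it offers.
- The arm moves only by the tool servo_tool, never from a script. Its argument "rows" is one flat list of numbers, 5 for each row, row after row: the closure, from -1 (fully open) to 1 (shut), so that 0 is half open, then the shift along the tool's x, y, z in m, then the turn about the tool's z in degrees. A call has 1 to 5 rows; each row shifts and turns the commanded pose from where the row before left it, along the tool's axes as they then stand; what a row does not reach is not made up. A row lasts 1/12 s, in which the tool goes at most 41.7 mm and 7.16 degrees, less where a joint would pass 70% of its speed; a pose out of reach is approached as far as the arm can. A call with a gripper value outside its range is refused whole. The fingers move at their own pace and stop on an object; "newtons" is the grip in N (left out, the last holds). Time passes only in rows, so rows that do not move let the fingers close. It gives the time, the measured TCP pose, the force, the opening and the grip force at its end, in the units of the state.
- robot.get_obs(): the state, without advancing time (a new reading comes with each control period).
- robot.camera(name): name is "scene" or "side" or "wrist"; returns a dict with "pixels" (480x640x3 uint8, red, green, blue), "intrinsics" (3x3 intrinsics, pixels), "rvec" (rotation vector, rad) and "tvec" (3), from world to camera coordinates, as OpenCV has them; the wrist camera has in their place "mount" (4x4, takes a point from camera to tool coordinates, whose origin is the TCP and whose axes are the flange's). Camera axes: x right, y down, z forward; pixel columns grow to the right and rows downward; lengths in m; the calibration is good to about 2 mm. A picture is of the moment at which its call begins: read the wrist's pose just before it. There is no depth.
- robot.hand_in(): hands the job in; it is judged then, once.
Trained networks look in a picture, given as the dict that the camera call returned (one of the last four; its "shot" number tells which), for a name from the list of things; names that differ only in an ending like _2 or _b are one class to them, and where a whole thing is asked for, a point or a joint stands for the part that bears it (a point fixed in the world has none). Each returns a list of dicts, best first, with "score" (0 to 1); they miss things now and then, are a little off and sometimes report something else, mostly with a low value. They report only what shows in the picture. A call takes as long as a camera call.
- robot.spot_in(picture, query): "at" ([x, y, z] in m, in world coordinates, good to about 4 mm: the middle of the surface that is visible of it).
- robot.outline_of(picture, query): "region" (480x640 bool, what is visible of it).
- robot.place_of(picture, query): "at" ([x, y, z] in m, in world coordinates, good to about 4 mm: a listed point, or the origin of a listed thing).
The state is a dict: "time": time; "q": joint angles; "joint_velocities": joint speeds; "joint_torque": joint torques, N m; "position": TCP position; "tool_rot": TCP orientation; "ft_force": force on the tool from outside, world axes, zero at the start; "moment": the same for the moment, N m; "grip_width": finger opening in m; "grip_force": force on a finger pad.
Only numpy, scipy, OpenCV 4.12 (cv2) and the standard library are available. Lean on these libraries where they do the work, as an engineer would, in place of code of your own. Each camera call takes 0.05 s, during which the arm holds its last target. There are 200 camera calls.

## Working session

There is one attempt and no reset: what is moved stays moved. The work goes in short steps, Python scripts to look and compute and a tool call to move; the robot and the scene stay as the last step left them, time stands still between calls to the robot, and variables do not carry over. Pictures are saved under pics/ and viewed, at most 10 in all, crops included, and the job is handed in when it is done.

Besides the shell and the picture viewer there is one more tool, called after "Emit:" as name(argument=value, ...) on one line, values as JSON. servo_tool: Moves the arm, as the interface text tells. Its arguments: {"type":"object","properties":{"rows":{"type":"array","items":{"type":"number"}},"newtons":{"type":"number"}},"required":["rows"]}

```bash
mkdir -p pics
cat > h.py <<'E'
from rig import robot
import numpy as np, cv2
from scipy.spatial.transform import Rotation as R
def cam(n):
    o=robot.get_obs(); c=robot.camera(n)
    if n=="wrist":
        T=np.eye(4);T[:3,:3]=R.from_quat(o["tool_rot"]).as_matrix();T[:3,3]=o["position"]
        C=np.linalg.inv(T@np.array(c["mount"]))
        c["Rm"],c["t"]=C[:3,:3],C[:3,3]
    else:
        c["Rm"]=cv2.Rodrigues(np.array(c["rvec"],float))[0];c["t"]=np.array(c["tvec"],float).ravel()
    c["K"]=np.array(c["intrinsics"],float)
    return c
def proj(c,P):
    p=(np.atleast_2d(P)@c["Rm"].T+c["t"])@c["K"].T
    return p[:,:2]/p[:,2:]
def onplane(c,uv,z):
    uv=np.atleast_2d(np.asarray(uv,float))
    d=np.c_[uv,np.ones(len(uv))]@np.linalg.inv(c["K"]).T@c["Rm"]
    o=-c["Rm"].T@c["t"]
    return o+d*((z-o[2])/d[:,2:])
def save(c,n,crop=None,k=1):
    im=c["pixels"][...,::-1]
    if crop: im=im[crop[1]:crop[3],crop[0]:crop[2]]
    cv2.imwrite("pics/"+n+".png",cv2.resize(im,None,fx=k,fy=k,interpolation=cv2.INTER_CUBIC))
E
python3 - <<'E'
from h import *
np.set_printoptions(precision=3,suppress=True)
o=robot.get_obs();print({k:np.round(v,3) for k,v in o.items()})
for n in ("scene","side"):
    c=cam(n);save(c,n+"0");print(n,-c["Rm"].T@c["t"])
    for q in ["step_block","tray","slot","stand","pen","nose_tip","cradle","pipe","ring_spot","plain_block","zero_disc","soapstone"]:
        r=robot.place_of(c,q)
        print(q,[(np.round(x["at"],3),round(x["score"],2)) for x in r[:2]])
E
```

```text
{'time': np.float64(0.0), 'q': array([ 1.096,  0.528,  1.434, -0.   ,  1.181, -0.179]), 'joint_velocities': array([ 0.   , -0.001, -0.002,  0.001, -0.001, -0.   ]), 'joint_torque': array([ -0.002, -44.005, -17.658,   0.063,   0.058,  -0.   ]), 'position': array([0.182, 0.597, 0.222]), 'tool_rot': array([ 0.147,  0.989, -0.001, -0.   ]), 'ft_force': array([-0.315,  0.125, -0.127]), 'moment': array([-0.02 ,  0.027,  0.029]), 'grip_force': np.float64(0.0), 'grip_width': np.float64(0.087)}
scene [0.343 0.505 0.919]
step_block [(array([0.433, 0.084, 0.   ]), 0.59)]
tray [(array([0.48 , 0.325, 0.001]), 0.75)]
slot [(array([0.448, 0.337, 0.008]), 0.67)]
stand [(array([0.609, 0.164, 0.   ]), 0.94)]
pen [(array([0.612, 0.16 , 0.073]), 0.82)]
nose_tip []
cradle [(array([ 0.628, -0.107,  0.004]), 0.96)]
pipe [(array([ 0.622, -0.106,  0.075]), 0.89), (array([ 0.436, -0.184,  0.   ]), 0.56)]
ring_spot [(array([ 0.611, -0.069,  0.12 ]), 0.64)]
plain_block [(array([0.51 , 0.354, 0.005]), 0.85)]
zero_disc [(array([0.515, 0.306, 0.002]), 0.48), (array([0.611, 0.164, 0.003]), 0.22)]
soapstone [(array([ 0.436, -0.186,  0.002]), 0.69)]
side [0.766 0.497 0.938]
step_block [(array([ 0.428,  0.085, -0.   ]), 0.81)]
tray [(array([ 0.48 ,  0.319, -0.001]), 0.58), (array([0.447, 0.331, 0.006]), 0.17)]
slot [(array([0.447, 0.331, 0.002]), 0.67)]
stand [(array([0.611, 0.159, 0.002]), 0.85)]
pen [(array([0.609, 0.161, 0.074]), 0.63)]
nose_tip []
cradle [(array([ 0.629, -0.102, -0.001]), 0.96)]
pipe [(array([ 0.626, -0.104,  0.084]), 0.56)]
ring_spot [(array([ 0.613, -0.067,  0.122]), 0.81)]
plain_block [(array([0.507, 0.355, 0.006]), 0.62)]
zero_disc [(array([0.514, 0.301, 0.002]), 0.67)]
soapstone []
```

View pics/scene0.png

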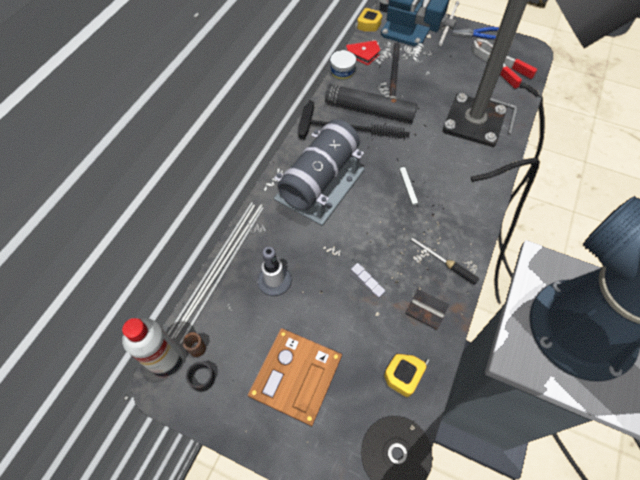

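View pics/side0.png

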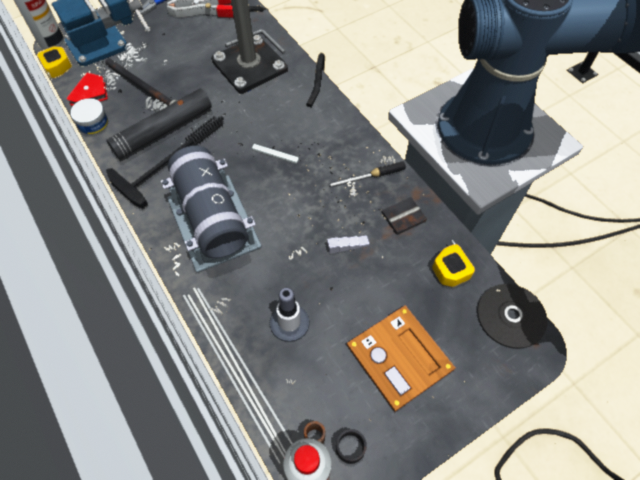

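Run:
```python
from h import *
np.set_printoptions(precision=3,suppress=True)
for n in ("scene","side"):
    c=cam(n)
    for q,z in [("step_block",.017),("tray",.014),("pipe",.1),("cradle",.004),("slot",.01),("stand",.0)]:
        r=robot.outline_of(c,q)
        if not r: continue
        m=r[0]["region"].astype(np.uint8)
        P=onplane(c,np.argwhere(m)[:,::-1],z)[:,:2]
        rc=cv2.minAreaRect((P*1000).astype(np.float32))
        w=np.linalg.svd(P-P.mean(0),full_matrices=False)[2][0]
        print(n,q,np.round(rc[0],1),np.round(rc[1],1),round(rc[2],1),"pca",np.degrees(np.arctan2(w[1],w[0])).round(1))
    for q in ["ring_spot","pen"]:
        print(q,[np.round(x["at"],3) for x in robot.spot_in(c,q)[:1]])
```

```text
scene step_block [429.2  87.4] [29.  84.2] 69.6 pca 155.9
scene tray [481. 322.] [134.8 144.6] 0.9 pca 103.3
scene pipe [621.  -94.3] [259.6  99.7] 82.1 pca 83.7
scene cradle [ 636.7 -159.9] [296.7 170.9] 81.5 pca 91.5
scene slot [480.9 321.7] [133.3 143.2] 0.9 pca 97.3
scene stand [609.4 161.5] [74.  70.3] 52.9 pca 54.1
ring_spot [array([ 0.618, -0.076,  0.108])]
pen [array([0.603, 0.167, 0.113])]
side step_block [433.4  90.1] [33.4 79.5] 63.9 pca -22.9
side tray [481.7 322.8] [133.1 141.1] 1.3 pca 99.3
side pipe [629.4 -96.6] [262.6  91.2] 83.5 pca 82.2
side slot [480.2 322.1] [136.2 143.1] 0.5 pca 94.2
side stand [609.6 164.5] [64.1 72.7] 67.9 pca -23.0
ring_spot []
pen [array([0.612, 0.17 , 0.115])]
```

Emit:
servo_tool(rows=[-1,-0.0276,-0.0297,0.004,0,-1,-0.0276,-0.0297,0.004,0,-1,-0.0276,-0.0297,0.004,0,-1,-0.0276,-0.0297,0.004,0,-1,-0.0276,-0.0297,0.004,0])

```text
time: 2.62
position: [0.2712, 0.4141, 0.2026]
tool_rot: [0.147, 0.989, 0.0, 0.0]
ft_force: [2.2, -1.0, 0.6]
grip_width: 0.0869
grip_force: 0.0
```

Emit:
servo_tool(rows=[-1,-0.0276,-0.0297,0.004,0,-1,-0.0276,-0.0297,0.004,0,-1,-0.0276,-0.0297,0.004,0,-1,-0.0276,-0.0297,0.004,0,-1,-0.0276,-0.0297,0.004,0])

```text
time: 3.03
position: [0.3603, 0.2316, 0.1827]
tool_rot: [0.147, 0.989, 0.0, 0.001]
ft_force: [1.0, 0.3, -0.3]
grip_width: 0.0872
grip_force: 0.0
```

Emit:
servo_tool(rows=[-1,-0.0276,-0.0297,0.004,0,-1,-0.0276,-0.0297,0.004,0,-1,-0.0276,-0.0297,0.004,0,-1,-0.0276,-0.0297,0.004,0,-1,0,0,0,6])

```text
time: 3.45
position: [0.436, 0.0814, 0.1667]
tool_rot: [0.202, 0.979, -0.001, 0.003]
ft_force: [0.6, -0.0, -0.4]
grip_width: 0.0868
grip_force: 0.0
```

```bash
cat >> h.py <<'E'
def pose():
    o=robot.get_obs();M=R.from_quat(o["tool_rot"]).as_matrix()
    return np.array(o["position"]),M,o
def yaw(M): return np.degrees(np.arctan2(M[1,1],M[0,1]))
def togo(target,yaw_y=None):
    p,M,o=pose()
    print("t",round(float(o["time"]),2),"p",np.round(p,4),"tooly",round(yaw(M),2),"tool-shift",np.round(M.T@(np.array(target)-p),4),
      "" if yaw_y is None else "turn %.2f"%((yaw(M)-yaw_y+90)%180-90))
E
python3 - <<'E'
from h import *
np.set_printoptions(precision=3,suppress=True)
p,M,o=pose();print(o["time"],p,yaw(M),M[:,2])
c=cam("wrist");save(c,"w1")
print(robot.place_of(c,"step_block"))
r=robot.outline_of(c,"step_block")
for x in r[:1]:
    m=x["region"].astype(np.uint8);P=onplane(c,np.argwhere(m)[:,::-1],.017)[:,:2]
    print(cv2.minAreaRect((P*1000).astype(np.float32)))
    print(cv2.minAreaRect(np.argwhere(m)[:,::-1].astype(np.float32)))
E
```

```text
3.45 [0.436 0.081 0.167] 66.63351139709252 [ 0.006 -0.003 -1.   ]
[{'at': [0.4272, 0.0852, 0.0008], 'score': 0.91}, {'at': [0.4488, 0.3319, 0.0046], 'score': 0.67}, {'at': [0.4775, 0.3235, 0.0042], 'score': 0.55}]
((428.8085021972656, 85.2558822631836), (20.673080444335938, 84.38981628417969), 70.05818939208984)
((322.079345703125, 213.8665771484375), (88.65735626220703, 22.59049415588379), 87.0390625)
```

View pics/w1.png

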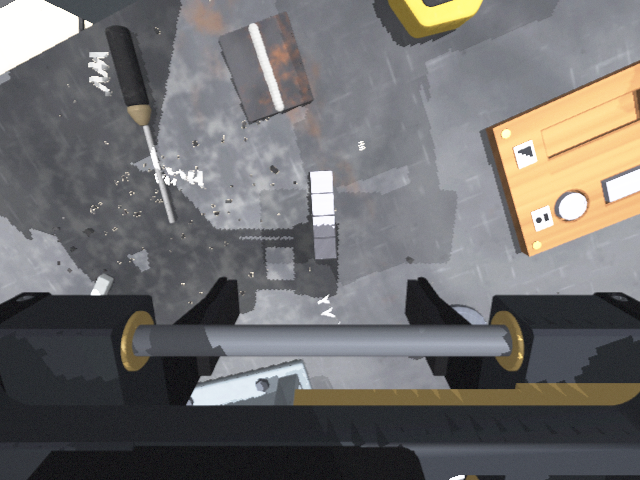

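Run:
```python
from h import *
a=cv2.imread("pics/w1.png")[160:270,290:360];b=cv2.imread("pics/side0.png")[220:265,315:380]
a=cv2.resize(a,(350,550),interpolation=cv2.INTER_CUBIC);b=cv2.resize(b,(440,305),interpolation=cv2.INTER_CUBIC)
im=np.zeros((560,800,3),np.uint8);im[:550,:350]=a;im[:305,355:795]=b
cv2.imwrite("pics/z1.png",im)
```

```text
(no output)
```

View pics/z1.png

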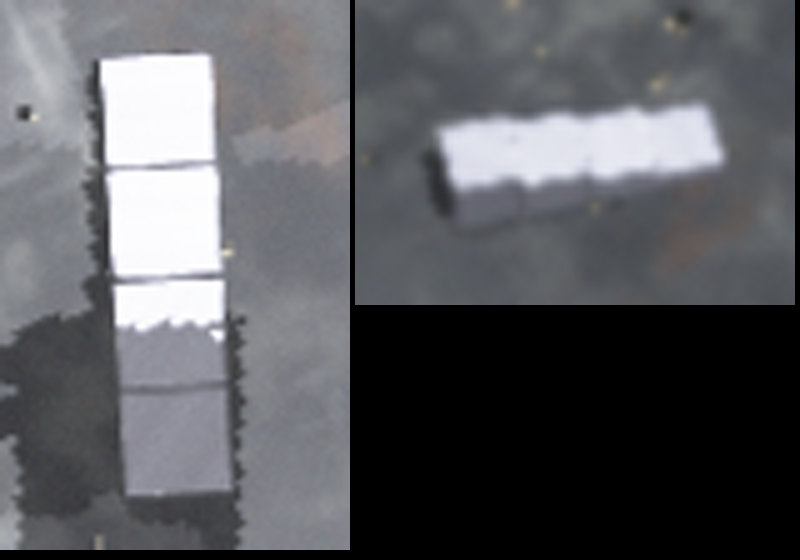

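Emit:
servo_tool(rows=[-1,0,0.001,0.035,-3.4,-1,0,0,0.04,0,-1,0,0,0.04,0,-1,0,0,0.03,0,-1,0,0,0.01,0])

```text
time: 4.02
position: [0.4281, 0.09, 0.0084]
tool_rot: [0.167, 0.986, -0.0, -0.003]
ft_force: [-0.5, -0.2, 0.8]
grip_width: 0.087
grip_force: 0.0
```

Emit:
servo_tool(rows=[-1,0,0,0,0,1,0,0,0,0,1,0,0,0,0,1,0,0,0,0,1,0,0,0,0], newtons=25)

```text
time: 4.43
position: [0.4318, 0.0887, 0.0128]
tool_rot: [0.169, 0.986, 0.0, 0.001]
ft_force: [0.0, 0.3, 0.0]
grip_width: 0.0679
grip_force: 0.0
```

Emit:
servo_tool(rows=[1,0,0,0,0,1,0,0,0,0,1,0,0,0,0])

```text
time: 4.68
position: [0.4313, 0.0883, 0.012]
tool_rot: [0.17, 0.985, 0.0, 0.001]
ft_force: [0.2, -0.6, 0.2]
grip_width: 0.0481
grip_force: 0.0
```

Emit:
servo_tool(rows=[1,-0.005,-0.003,0.0,0,1,0,0,0,0,1,0,0,0,0,1,0,0,0,0,1,0,0,0,0])

```text
time: 5.1
position: [0.4346, 0.0837, 0.0115]
tool_rot: [0.17, 0.985, -0.0, -0.0]
ft_force: [-0.1, -1.1, -0.4]
grip_width: 0.0196
grip_force: 25.0
```

Emit:
servo_tool(rows=[1,0,0,0,0,1,0,0,0,0,1,0,0,0,0,1,0,0,0,0])

```text
time: 5.43
position: [0.4346, 0.0838, 0.0115]
tool_rot: [0.17, 0.985, -0.0, -0.0]
ft_force: [-0.0, -1.1, 0.1]
grip_width: 0.0194
grip_force: 25.0
```

Emit:
servo_tool(rows=[1,0,0,-0.01,0,1,0,0,-0.02,0,1,0,0,-0.025,0,1,0,0,-0.025,0,1,0,0,0,0])

```text
time: 5.85
position: [0.4364, 0.0842, 0.0945]
tool_rot: [0.17, 0.986, 0.0, 0.003]
ft_force: [1.5, -0.7, -3.8]
grip_width: 0.0191
grip_force: 25.0
```

Run:
```python
from h import *
np.set_printoptions(precision=3,suppress=True)
togo([.4475,.333,.13],1);print(pose()[2]["q"],pose()[2]["grip_width"])
c=cam("wrist")
for q in("step_block","slot"):print(q,[(np.round(x["at"],4),x["score"]) for x in robot.place_of(c,q)])
```

```text
t 5.85 p [0.436 0.084 0.095] tooly 70.47 tool-shift [ 0.072  0.238 -0.035] turn 69.47
[-0.062  0.52   1.998  0.     0.618 -1.292] 0.019057016164386955
step_block [(array([0.429, 0.086, 0.088]), 0.81)]
slot []
```

Emit:
servo_tool(rows=[1,0.0117,0.0385,-0.003,0,1,0.0117,0.0385,-0.003,0,1,0.0117,0.0385,-0.003,0,1,0.0117,0.0385,0,0,1,0.0117,0.0385,0,0])

```text
time: 6.42
position: [0.4425, 0.2862, 0.0986]
tool_rot: [0.17, 0.985, -0.001, -0.002]
ft_force: [1.5, -0.8, -2.7]
grip_width: 0.0196
grip_force: 25.0
```

Emit:
servo_tool(rows=[1,0.0115,0.0385,0,0,1,0,0,0,6.95,1,0,0,0,6.95,1,0,0,0,6.95,1,0,0,0,6.95])

```text
time: 6.83
position: [0.4441, 0.3249, 0.098]
tool_rot: [0.404, 0.915, -0.002, -0.002]
ft_force: [0.2, -0.6, -2.8]
grip_width: 0.0195
grip_force: 25.0
```

Emit:
servo_tool(rows=[1,0,0,0,6.95,1,0,0,0,6.95,1,0,0,0,6.95,1,0,0,0,6.95,1,0,0,0,6.95])

```text
time: 7.25
position: [0.4444, 0.3243, 0.0981]
tool_rot: [0.659, 0.752, -0.002, -0.001]
ft_force: [-0.8, 0.4, -2.3]
grip_width: 0.0195
grip_force: 25.0
```

Emit:
servo_tool(rows=[1,0,0,0,6.95,1,0,0,0,0,1,0,0,0,0,1,0,0,0,0,1,0,0,0,0])

```text
time: 7.67
position: [0.4456, 0.3248, 0.0998]
tool_rot: [0.701, 0.714, -0.001, -0.0]
ft_force: [0.0, 0.3, -1.6]
grip_width: 0.0194
grip_force: 25.0
```

Run:
```python
from h import *
np.set_printoptions(precision=4,suppress=True)
togo([.4475,.3255,.1],1);p,M,o=pose();print(M[:,2],o["q"])
c=cam("wrist");save(c,"w2")
for q in("step_block","slot","tray"):print(q,[(np.round(x["at"],4),x["score"]) for x in robot.place_of(c,q)])
for q,z in(("step_block",p[2]-.011+.017),("slot",.014),("tray",.014)):
    for x in robot.outline_of(c,q)[:1]:
        m=x["region"].astype(np.uint8);P=onplane(c,np.argwhere(m)[:,::-1],z)[:,:2]
        print(q,cv2.minAreaRect((P*1000).astype(np.float32)))
```

```text
t 7.67 p [0.4456 0.3248 0.0998] tooly 1.05 tool-shift [ 0.0007  0.0019 -0.0002] turn 0.05
[-0.0013 -0.0006 -1.    ] [0.4272 0.6058 1.7238 0.     0.8135 0.4088]
step_block [(array([0.4445, 0.331 , 0.0917]), 0.88)]
slot []
tray [(array([ 0.4801,  0.3272, -0.0002]), 0.76)]
step_block ((444.88677978515625, 329.9014892578125), (20.348011016845703, 88.31922912597656), 0.5278346538543701)
tray ((480.00128173828125, 334.1143493652344), (130.1464385986328, 118.35912322998047), 0.8034439086914062)
```

View pics/w2.png

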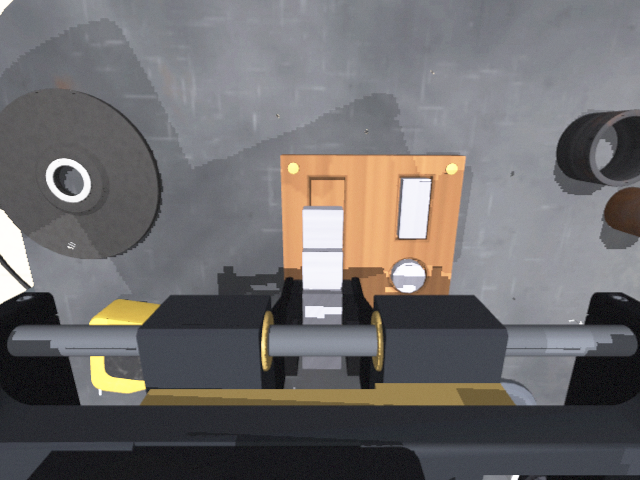

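Run:
```python
from h import *
np.set_printoptions(precision=4,suppress=True)
c=cam("wrist");p,M,o=pose();print(p)
zb=p[2]-.0115
print("slot end",onplane(c,[(310,178),(346,178),(310,205),(346,205)],.014))
print("tray TL,TR",onplane(c,[(281,155),(465,155)],.014))
print("block end",onplane(c,[(303,207),(343,207)],zb+.01))
print("block step -20",onplane(c,[(303,248),(343,248)],zb+.012))
```

```text
[0.446  0.325  0.1007]
slot end [[0.4362 0.376  0.014 ]
 [0.4621 0.3764 0.014 ]
 [0.4364 0.3563 0.014 ]
 [0.4628 0.3567 0.014 ]]
tray TL,TR [[0.4157 0.3917 0.014 ]
 [0.5453 0.3938 0.014 ]]
block end [[0.4356 0.372  0.0992]
 [0.455  0.3724 0.0992]]
block step -20 [[0.4357 0.3518 0.1012]
 [0.4555 0.3521 0.1012]]
```

Emit:
servo_tool(rows=[1,0.001,0.0038,0.02,0,1,0,0,0.025,0,1,0,0,0.0235,0,1,0,0,0,0,1,0,0,0,0])

```text
time: 8.48
position: [0.4488, 0.3256, 0.0312]
tool_rot: [0.701, 0.713, -0.002, -0.001]
ft_force: [0.4, 0.1, -2.2]
grip_width: 0.0198
grip_force: 25.0
```

Emit:
servo_tool(rows=[1,0,0,0,0,1,0,0,0,0])

```text
time: 8.65
position: [0.4509, 0.3266, 0.0335]
tool_rot: [0.701, 0.713, 0.001, 0.001]
ft_force: [0.5, 0.4, -2.2]
grip_width: 0.0197
grip_force: 25.0
```

Run:
```python
from h import *
np.set_printoptions(precision=4,suppress=True)
p,M,o=pose();print(p,yaw(M))
c=cam("wrist");save(c,"w3",(240,120,480,320),3)
```

```text
[0.4509 0.3266 0.0335] 0.9584681702364413
```

View pics/w3.png

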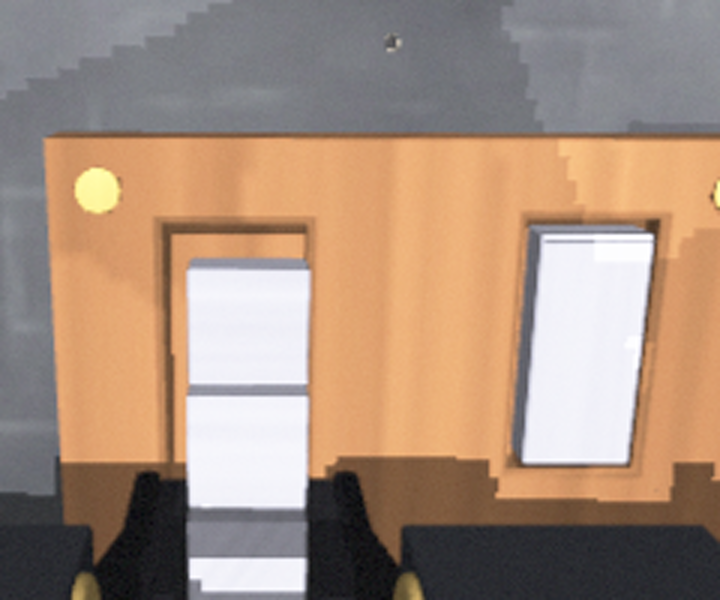

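Run:
```python
from h import *
np.set_printoptions(precision=4,suppress=True)
c=cam("wrist");p,M,o=pose();print(p);zb=p[2]-.0115
f=lambda l,z:onplane(c,[(240+a/3,120+b/3) for a,b in l],z)
print("slot",f([(162,222),(311,222),(165,320),(310,320)],.014))
print("block",f([(188,268),(309,268),(187,385),(308,385)],zb+.01))
print("plain",f([(537,232),(655,232),(520,465),(632,465)],.016))
```

```text
[0.4507 0.3266 0.0335]
slot [[0.4348 0.377  0.014 ]
 [0.4612 0.3774 0.014 ]
 [0.4352 0.359  0.014 ]
 [0.4617 0.3594 0.014 ]]
block [[0.4403 0.3725 0.032 ]
 [0.4599 0.3728 0.032 ]
 [0.4401 0.3526 0.032 ]
 [0.4604 0.3529 0.032 ]]
plain [[0.5009 0.3765 0.016 ]
 [0.5217 0.3769 0.016 ]
 [0.5021 0.3323 0.016 ]
 [0.5232 0.3326 0.016 ]]
```

Emit:
servo_tool(rows=[1,0.0012,-0.0018,0.0,0,1,0,0,0.005,0,1,0,0,0.005,0,1,0,0,0.005,0,1,0,0,0,0])

```text
time: 9.17
position: [0.448, 0.3273, 0.0169]
tool_rot: [0.701, 0.713, 0.0, -0.0]
ft_force: [-0.6, 0.5, 1.1]
grip_width: 0.0199
grip_force: 25.0
```

Emit:
servo_tool(rows=[1,0,0,0.001,0,1,0,0,0,0])

```text
time: 9.33
position: [0.448, 0.3273, 0.0169]
tool_rot: [0.701, 0.713, 0.0, 0.0]
ft_force: [-1.5, -0.3, 7.9]
grip_width: 0.0197
grip_force: 25.0
```

Emit:
servo_tool(rows=[0.2,0,0,0,0,0.2,0,0,0,0,0.2,0,0,0,0,0.2,0,0,0,0,0.2,0,0,-0.02,0])

```text
time: 9.75
position: [0.4457, 0.326, 0.0332]
tool_rot: [0.701, 0.713, -0.003, -0.001]
ft_force: [-0.4, -0.3, 0.5]
grip_width: 0.0339
grip_force: 0.0
```

Emit:
servo_tool(rows=[-0.3,0,0,-0.04,0,-0.3,0,0,-0.04,0,-0.3,0,0,-0.04,0,-0.3,0,0,-0.02,0,-0.3,0,0,0,0])

```text
time: 10.17
position: [0.4512, 0.3288, 0.1812]
tool_rot: [0.701, 0.713, 0.005, 0.002]
ft_force: [1.1, 0.5, 0.2]
grip_width: 0.0544
grip_force: 0.0
```

Run:
```python
from h import *
np.set_printoptions(precision=4,suppress=True)
p,M,o=pose();print(p,yaw(M),o["q"])
for n in("wrist","side","scene"):
    c=cam(n)
    if n=="wrist":save(c,"w4",(200,120,500,345),2)
    for q in("step_block","slot","pen","stand","pipe","ring_spot"):print(n,q,[(np.round(x["at"],4),x["score"]) for x in robot.place_of(c,q)[:1]])
    for q,z in(("step_block",.023),("pen",.13)):
        for x in robot.outline_of(c,q)[:1]:
            m=x["region"].astype(np.uint8);P=onplane(c,np.argwhere(m)[:,::-1],z)[:,:2]
            print(q,cv2.minAreaRect((P*1000).astype(np.float32)))
```

```text
[0.4512 0.3288 0.1812] 0.9580679158599587 [0.4296 0.487  1.6527 0.     0.9905 0.4128]
wrist step_block [(array([0.4483, 0.3305, 0.0053]), 0.98)]
wrist slot [(array([0.4465, 0.3309, 0.0067]), 0.56)]
wrist pen []
wrist stand []
wrist pipe []
wrist ring_spot []
step_block ((446.51165771484375, 332.81488037109375), (19.75640296936035, 82.39380645751953), 0.9936333298683167)
side step_block [(array([0.449 , 0.3296, 0.0069]), 0.79)]
side slot [(array([0.448 , 0.3317, 0.0063]), 0.97)]
side pen [(array([0.6087, 0.1623, 0.0743]), 0.6)]
side stand [(array([0.6114, 0.158 , 0.0038]), 0.72)]
side pipe [(array([ 0.6295, -0.1049,  0.0837]), 0.95)]
side ring_spot [(array([ 0.6143, -0.0673,  0.1219]), 0.7)]
step_block ((449.5737609863281, 336.86663818359375), (76.95098876953125, 26.714109420776367), 89.19929504394531)
pen ((616.017578125, 175.60760498046875), (48.6469612121582, 30.443416595458984), 57.27734375)
scene step_block [(array([0.4512, 0.3321, 0.0038]), 0.88)]
scene slot [(array([0.4474, 0.3366, 0.006 ]), 0.63)]
scene pen []
scene stand [(array([0.6109, 0.1604, 0.004 ]), 0.45)]
scene pipe [(array([ 0.6234, -0.108 ,  0.077 ]), 0.93)]
scene ring_spot [(array([ 0.6124, -0.0647,  0.1168]), 0.86)]
pen ((596.261962890625, -67.56356811523438), (256.8207702636719, 147.35922241210938), 81.25308990478516)
```

View pics/w4.png

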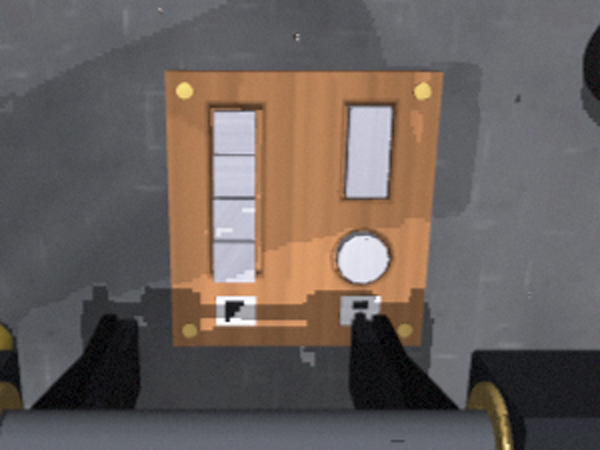

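Emit:
servo_tool(rows=[-0.3,-0.0343,0.0143,-0.0075,0,-0.3,-0.0343,0.0143,-0.0075,0,-0.3,-0.0343,0.0143,-0.0075,0,-0.3,-0.0343,0.0143,-0.0075,0,-0.3,-0.0343,0.0143,-0.0075,0])

```text
time: 11.93
position: [0.5227, 0.1555, 0.214]
tool_rot: [0.701, 0.713, 0.0, 0.0]
ft_force: [0.9, 0.2, -1.0]
grip_width: 0.0564
grip_force: 0.0
```

Emit:
servo_tool(rows=[-0.3,-0.0343,0.0143,-0.0075,0,-0.3,-0.0343,0.0143,-0.0075,0,-0.3,-0.0343,0.0143,-0.0075,0,-0.3,-0.0343,0.0143,-0.0075,0,-0.3,-0.0343,0.0143,-0.0075,0])

```text
time: 12.35
position: [0.597, -0.0152, 0.2515]
tool_rot: [0.701, 0.713, 0.0, -0.0]
ft_force: [1.2, -0.9, 0.8]
grip_width: 0.0563
grip_force: 0.0
```

Emit:
servo_tool(rows=[-0.3,-0.0343,0.0143,-0.0075,0,-0.3,-0.0343,0.0143,-0.0075,0,-0.3,0,0,0,-6.9,-0.3,0,0,0,-6.9,-0.3,0,0,0,-6.9])

```text
time: 12.77
position: [0.6265, -0.0827, 0.2658]
tool_rot: [0.56, 0.828, 0.0, -0.0]
ft_force: [0.2, 0.4, -0.4]
grip_width: 0.0566
grip_force: 0.0
```

Emit:
servo_tool(rows=[-0.3,0,0,0,-6.9,-0.3,0,0,0,-6.9,-0.3,0,0,0,-6.9,-0.3,0,0,0,-6.9,-0.3,0,0,0,-6.9])

```text
time: 13.18
position: [0.6262, -0.0814, 0.2659]
tool_rot: [0.288, 0.958, 0.0, -0.0]
ft_force: [-0.2, 1.0, 0.5]
grip_width: 0.0566
grip_force: 0.0
```

Emit:
servo_tool(rows=[-0.3,0,0,0,-6.9,-0.3,0,0,0,-6.9,-0.3,0,0,0,-6.9,-0.3,0,0,0,-6.1,-0.3,0,0,0,0])

```text
time: 13.6
position: [0.6262, -0.0815, 0.2659]
tool_rot: [0.061, 0.998, 0.0, -0.0]
ft_force: [-0.6, -0.2, 0.6]
grip_width: 0.0562
grip_force: 0.0
```

Run:
```python
from h import *
np.set_printoptions(precision=4,suppress=True)
p,M,o=pose();print(o["time"],p,yaw(M),o["q"])
c=cam("wrist");save(c,"w5")
for q in("pipe","ring_spot","cradle"):print(q,[(np.round(x["at"],4),x["score"]) for x in robot.place_of(c,q)[:1]])
```

```text
13.6 [ 0.6262 -0.0815  0.2659] 83.04945786479614 [-0.306   0.4936  1.3651 -0.0001  1.2832 -1.7555]
pipe [(array([ 0.626 , -0.1039,  0.0759]), 0.68)]
ring_spot [(array([ 0.615 , -0.0683,  0.1239]), 0.75)]
cradle [(array([ 0.6262, -0.1032, -0.0024]), 0.6)]
```

View pics/w5.png

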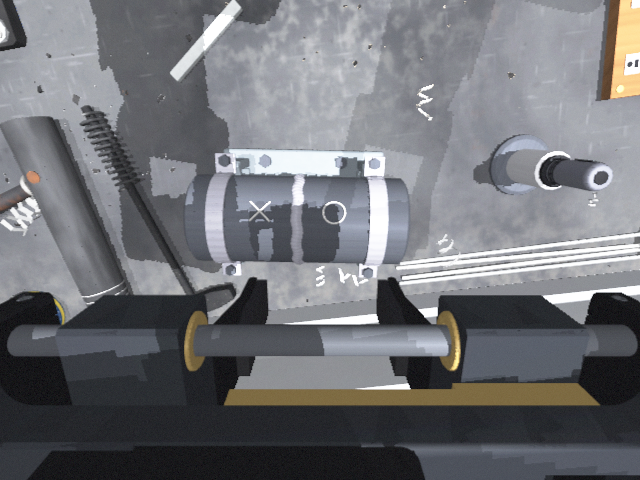

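```bash
cat > cyl.py <<'E'
from h import *
from scipy.optimize import least_squares
np.set_printoptions(precision=4,suppress=True)
def rays(c,uv):
    uv=np.atleast_2d(np.asarray(uv,float));d=np.c_[uv,np.ones(len(uv))]@np.linalg.inv(c["K"]).T@c["Rm"]
    return -c["Rm"].T@c["t"],d/np.linalg.norm(d,axis=1)[:,None]
def dist(pr,o,d):
    x0,a=pr;ax=np.array([-np.sin(a),np.cos(a),0]);n=np.cross(d,ax);n/=np.linalg.norm(n,axis=1)[:,None]
    return n@(o-np.array([x0,-.105,.079]))
def hit(pr,o,d):
    x0,a=pr;ax=np.array([-np.sin(a),np.cos(a),0]);C=np.array([x0,-.105,.079])
    w=o-C;dp=d-np.outer(d@ax,ax);wp=w-(w@ax)*ax
    A=(dp**2).sum(1);B=dp@wp;t=(-B-np.sqrt(B*B-A*(wp@wp-.0445**2)))/A
    P=o+d*t[:,None];n=(P-C)-np.outer((P-C)@ax,ax);n/=.0445
    return P,n,np.arctan2(-(n@np.array([np.cos(a),np.sin(a),0])),n[:,2])
E
python3 - <<'E'
from cyl import *
c=cam("wrist");g=cv2.cvtColor(c["pixels"],cv2.COLOR_RGB2GRAY)
r=robot.outline_of(c,"pipe")[0];m=r["region"]
cols=list(range(232,291,6))+list(range(310,362,6))
up=[(k,np.where(m[150:300,k])[0].min()+150) for k in cols];lo=[(k,np.where(m[150:300,k])[0].max()+151) for k in cols]
print(r["score"],up[::3],lo[::3])
for k in(240,280,350):print(k,g[170:184,k],g[256:270,k])
s=least_squares(lambda p:np.r_[np.abs(dist(p,*rays(c,up)))-.0445,np.abs(dist(p,*rays(c,lo)))-.0445],[.626,-.12],loss="soft_l1",f_scale=.001)
print("x0,yaw",s.x,"res",np.abs(s.fun).max())
sub=g[195:230,317:352];w=np.where((sub>150)&m[195:230,317:352]);e=cv2.fitEllipse(np.c_[w[1]+317,w[0]+195].astype(np.float32));print(e)
P,n,l=hit(s.x,*rays(c,[e[0],(260,211)]));print(P,n,"lean",l)
np.save("ring.npy",np.r_[P[0],n[0]])
E
```

```text
0.93 [(232, np.int64(175)), (250, np.int64(175)), (268, np.int64(176)), (286, np.int64(176)), (322, np.int64(177)), (340, np.int64(177)), (358, np.int64(177))] [(232, np.int64(260)), (250, np.int64(262)), (268, np.int64(262)), (286, np.int64(262)), (322, np.int64(263)), (340, np.int64(263)), (358, np.int64(263))]
240 [116 123 131 137 147  96  86  94 102 104 110 112 120 122] [ 82  79  80  74  72 118 140 144 221 238 246 249 251 252]
280 [247 247 247 220 139 114  87  84  95 103 103 109 112 118] [ 67  66  65  65  64  58 138 154 154 159 161 160 160 158]
350 [117 115 116 115 116 116 116  81  78  88  91  91  97  97] [119 115 115 108 101 100  85 151 163 168 171 174 175 172]
x0,yaw [ 0.6272 -0.144 ] res 0.0013963186346450107
((334.8821105957031, 212.63702392578125), (22.579652786254883, 35.73280715942383), 125.29566955566406)
[[ 0.6153 -0.0676  0.1201]
 [ 0.6052 -0.1354  0.1199]] [[-0.3819  0.0554  0.9225]
 [-0.388   0.0563  0.9199]] lean [0.3962 0.4029]
```

Emit:
servo_tool(rows=[-1,0.0065,0.0341,0.0095,0,-1,0.0065,0.0341,0.0095,0,-1,0.0065,0.0341,0.0095,0,-1,0.0065,0.0341,0.0095,0,-1,0.0065,0.0341,0.0095,0])

```text
time: 14.32
position: [0.6148, 0.0931, 0.2183]
tool_rot: [0.062, 0.998, 0.0, 0.0]
ft_force: [-0.7, 0.1, -0.1]
grip_width: 0.0818
grip_force: 0.0
```

Emit:
servo_tool(rows=[-1,0.0065,0.0341,0.0095,0,-1,0.0065,0.0341,0.0095,0,-1,0,0,0,1.2,-1,0,0,0,0,-1,0,0,0,0])

```text
time: 14.73
position: [0.6107, 0.1609, 0.1996]
tool_rot: [0.072, 0.997, -0.0, 0.0]
ft_force: [-0.1, -0.6, 0.0]
grip_width: 0.0871
grip_force: 0.0
```

Run:
```python
from cyl import *
togo([.61,.161,.2]);c=cam("wrist");save(c,"w6")
for q in("pen","stand"):print(q,[(np.round(x["at"],4),x["score"]) for x in robot.place_of(c,q)[:1]])
for q in("pen",):
    r=robot.outline_of(c,q)
    if r:
        y,x=np.where(r[0]["region"]);print(x.min(),x.max(),y.min(),y.max())
        # disc top: rows
        for z,row in((.13,y.min()),(.13,y.max())):
            k=x[np.abs(y-row)<=1].mean();print(row,k,onplane(c,[(k,row)],z))
```

```text
t 14.73 p [0.6107 0.1609 0.1996] tooly 81.79 tool-shift [ 0.0007  0.     -0.0004] 
pen [(array([0.612 , 0.1594, 0.068 ]), 0.6)]
stand [(array([0.6141, 0.162 , 0.0026]), 0.77)]
304 340 211 265
211 321.85714285714283 [[0.5804 0.1655 0.13  ]]
265 322.5 [[0.6198 0.1603 0.13  ]]
```

View pics/w6.png

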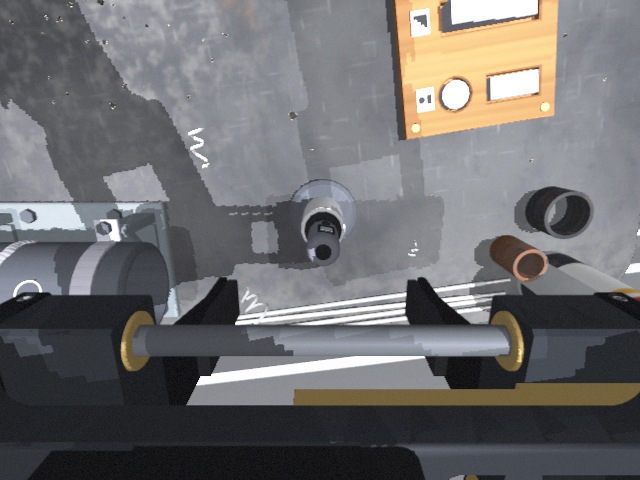

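Emit:
servo_tool(rows=[-1,0.0,0,0.035,0,-1,0,0,0.035,0,-1,0,0,0.03,0,-1,0,0,0.013,0,1,0,0,0,0], newtons=30)

```text
time: 15.35
position: [0.608, 0.1595, 0.0829]
tool_rot: [0.073, 0.997, -0.001, -0.004]
ft_force: [-0.2, -0.3, -0.3]
grip_width: 0.0851
grip_force: 0.0
```

Emit:
servo_tool(rows=[1,0,0,0,0,1,0,0,0,0,1,0,0,0,0,1,0,0,0,0,1,0,0,0,0])

```text
time: 15.77
position: [0.6113, 0.1611, 0.088]
tool_rot: [0.072, 0.997, 0.0, 0.001]
ft_force: [-0.4, -0.1, 0.7]
grip_width: 0.0551
grip_force: 0.0
```

Emit:
servo_tool(rows=[1,0,0,0,0,1,0,0,0,0,1,0,0,0,0,1,0,0,0,0,1,0,0,0,0])

```text
time: 16.18
position: [0.6105, 0.1612, 0.0866]
tool_rot: [0.072, 0.997, 0.0, 0.0]
ft_force: [-0.2, -0.3, 0.7]
grip_width: 0.024
grip_force: 30.0
```

Emit:
servo_tool(rows=[1,0,0,-0.012,0,1,0,0,-0.012,0,1,0,0,-0.012,0,1,0,0,0,0,1,0,0,0,0])

```text
time: 16.6
position: [0.6114, 0.1611, 0.1243]
tool_rot: [0.072, 0.997, 0.0, 0.002]
ft_force: [-0.2, -0.3, -2.2]
grip_width: 0.0241
grip_force: 30.0
```

Emit:
servo_tool(rows=[1,0.005,0,0,0,1,0.005,0,0,0,1,0.005,0,0,0,1,0,0,0,0], newtons=12)

```text
time: 16.93
position: [0.5948, 0.1633, 0.1226]
tool_rot: [0.072, 0.997, -0.0, -0.0]
ft_force: [1.1, -0.2, 0.5]
grip_width: 0.0246
grip_force: 12.0
```

```bash
cat > pen.py <<'E'
from cyl import *
def prof(z): return np.interp(z,[-52,-40,-28,-.01,0,6,6.01,62],[4,4,10.5,10.5,16.5,16.5,12.5,12.5])
def pen_pts(org,ax):
    ax=ax/np.linalg.norm(ax);u=np.cross(ax,[1,0,0.3]);u/=np.linalg.norm(u);v=np.cross(ax,u)
    z=np.r_[np.linspace(-52,62,115),5.99,.01,0];th=np.linspace(0,2*np.pi,36,endpoint=False)
    r=prof(z);return np.vstack([org+ (ax*zz+rr*(np.cos(t)*u+np.sin(t)*v))*1e-3 for zz,rr in zip(z,r) for t in th])
def mask(c,org,ax):
    m=np.zeros((480,640),np.uint8);uv=proj(c,pen_pts(org,ax)).reshape(-1,36,2)
    for a,b in zip(uv[:114],uv[1:115]):
        cv2.fillConvexPoly(m,cv2.convexHull(np.r_[a,b].astype(np.float32)).astype(np.int32),1)
    return m
def look(names=("scene","side")):
    p,M,o=pose();print("TCP",p,"yaw",yaw(M),"f",o["ft_force"],"w",o["grip_width"],"t",o["time"])
    for n in names:
        c=cam(n)
        for q in("pen","nose_tip"):print(n,q,[(np.round(x["at"],4),x["score"]) for x in robot.place_of(c,q)[:1]])
        r=robot.outline_of(c,"pen")
        if r:
            y,x=np.where(r[0]["region"]);print(" mask",len(x),x.min(),x.max(),y.min(),y.max(),r[0]["score"])
E
python3 -c "from pen import *;look()"
```

```text
TCP [0.5948 0.1633 0.1226] yaw 81.77399180064506 f [ 1.1186 -0.2346  0.4926] w 0.02461086193148827 t 16.9333
scene pen []
scene nose_tip []
 mask 50 273 283 259 270 0.63
side pen []
side nose_tip []
```

Emit:
servo_tool(rows=[1,0.006,0,0,0,1,0.006,0,0,0,1,0,0,0,0])

```text
time: 17.58
position: [0.582, 0.1651, 0.1223]
tool_rot: [0.072, 0.997, -0.0, -0.001]
ft_force: [0.8, -0.7, -1.2]
grip_width: 0.0244
grip_force: 12.0
```

Emit:
servo_tool(rows=[1,0.006,0,0,0,1,0.006,0,0,0,1,0,0,0,0])

```text
time: 17.83
position: [0.57, 0.1668, 0.1225]
tool_rot: [0.072, 0.997, -0.0, -0.001]
ft_force: [-0.1, 0.2, -1.2]
grip_width: 0.0245
grip_force: 12.0
```

```bash
python3 -c "from pen import *;look()"
```

```text
TCP [0.57   0.1668 0.1225] yaw 81.77189953336496 f [-0.0668  0.2375 -1.1803] w 0.0245164254369909 t 17.8333
scene pen []
scene nose_tip []
side pen [(array([0.5861, 0.1647, 0.1105]), 0.63)]
side nose_tip []
 mask 128 289 301 293 309 0.62
```

Emit:
servo_tool(rows=[1,0,0,0,0,1,0,0,-0.01,0,1,0,0,-0.02,0,1,0,0,-0.03,0,1,0,0,0,0], newtons=45)

```text
time: 18.65
position: [0.5758, 0.1671, 0.1884]
tool_rot: [0.072, 0.997, 0.001, 0.005]
ft_force: [1.2, -0.5, -0.7]
grip_width: 0.0241
grip_force: 45.0
```

Emit:
servo_tool(rows=[1,0,0,0,0,1,0,0,0,0])

```text
time: 18.82
position: [0.5715, 0.1666, 0.1826]
tool_rot: [0.072, 0.997, -0.0, -0.0]
ft_force: [-0.6, 0.2, -2.1]
grip_width: 0.0242
grip_force: 45.0
```

Run:
```python
from pen import *
look(("scene","side","wrist"))
c=cam("side");p,M,o=pose();G=proj(c,[p+np.array([0,0,.019])])[0];s=c["pixels"]
c2=cam("scene");G2=proj(c2,[p+np.array([0,0,.019])])[0];print(G,G2)
f=lambda c,g:cv2.resize(c["pixels"][int(g[1])-50:int(g[1])+50,int(g[0])-50:int(g[0])+50,::-1],(400,400),interpolation=cv2.INTER_CUBIC)
cv2.imwrite("pics/pp.png",np.hstack([f(c,G),f(c2,G2)]))
```

```text
TCP [0.5715 0.1666 0.1826] yaw 81.75163324946108 f [-0.5785  0.2361 -2.0675] w 0.024228964506845488 t 18.8167
scene pen []
scene nose_tip [(array([ 0.6145, -0.0655,  0.118 ]), 0.57)]
side pen [(array([0.5839, 0.1629, 0.1692]), 0.76)]
side nose_tip []
 mask 7636 161 260 145 271 0.6
wrist pen [(array([0.5832, 0.1632, 0.16  ]), 0.68)]
wrist nose_tip []
 mask 2390 292 351 276 324 0.9
[306.2545 263.7974] [283.0552 242.3633]
```

View pics/pp.png

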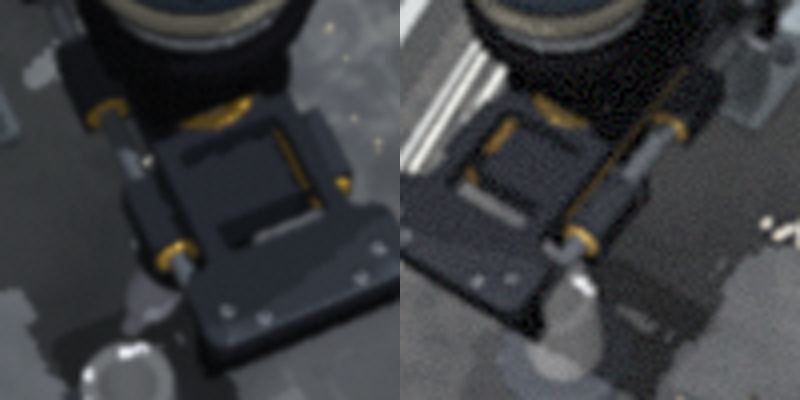

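Run:
```python
from pen import *
p,M,o=pose();G=p-.019*M[:,2]
cs=cam("side");cw=cam("wrist")
for t in(.25,.3,.35,.4,.45,.5):
    a=np.cos(t)*-M[:,2]+np.sin(t)*M[:,0];org=G-.038*a
    print(t,"org",org,"tip side",proj(cs,[org-.052*a,org-.04*a])," wrist top mask",end=" ")
    q=org+.062*a;u=M[:,1];v=np.cross(a,u);th=np.linspace(0,6.28,60)
    d=proj(cw,q+.0125*(np.cos(th)[:,None]*u+np.sin(th)[:,None]*v));print(d.min(0),d.max(0))
y,x=np.where(robot.outline_of(cw,"pen")[0]["region"])
for r in range(y.min(),y.max()+1,6):print(r,x[y==r].min(),x[y==r].max(),end=" | ")
g=cv2.cvtColor(cs["pixels"],cv2.COLOR_RGB2GRAY);print();print(g[280:306:2,276:312:2])
```

```text
0.25 org [0.5812 0.1653 0.1647] tip side [[294.7347 293.204 ]
 [296.1639 289.5556]]  wrist top mask [290.2368 300.5225] [352.9883 362.4438]
0.3 org [0.583  0.165  0.1652] tip side [[292.2906 293.8941]
 [294.0263 290.1529]]  wrist top mask [290.2327 297.2103] [352.9908 360.0463]
0.35 org [0.5848 0.1647 0.1658] tip side [[289.8677 294.5176]
 [291.9088 290.6911]]  wrist top mask [290.2298 293.982 ] [352.98   357.4956]
0.4 org [0.5866 0.1645 0.1665] tip side [[287.4709 295.073 ]
 [289.8157 291.1686]]  wrist top mask [290.2405 290.8485] [352.9553 354.7995]
0.45 org [0.5883 0.1642 0.1673] tip side [[285.105  295.5587]
 [287.7515 291.5841]]  wrist top mask [290.2649 287.82  ] [352.9171 351.9669]
0.5 org [0.5899 0.164  0.1682] tip side [[282.7749 295.9732]
 [285.7206 291.9364]]  wrist top mask [290.3028 284.9058] [352.8653 349.0074]
277 316 326 | 283 303 340 | 289 299 344 | 295 299 345 | 301 295 348 | 307 293 351 | 313 292 351 | 319 293 350 | 
[[ 50  49  48  46  47  49  48  57  28  19  52  45  73  92  51  27  41  42]
 [ 48  47  46  45  47  48  54  71  67  31  15  15  53  77  41  41  43  42]
 [ 45  46  44  47  47  47  65  78  82  73  44  22  28  47  42  41  42  42]
 [ 45  44  45  46  47  49  72  80  84  83  80  71  63  37  41  42  41  43]
 [ 45  46  46  46  44  49  74  81  83  82  84  92  59  27  38  43  42  42]
 [ 45  44  46  46  45  42  72  81  92 110 102  80  37  28  29  41  42  51]
 [ 44  45  44  37  36  39  71  80 103 105  77  41  31  30  25  37  42  43]
 [ 41  36  34  32  34  52  81  78  57  39  33  29  31  30  26  31  49  46]
 [ 32  31  33  33  34  44  66  56  31  31  30  30  51  34  28  24  50  54]
 [ 32  34  34  38  53  71  74 106  87  41  38  31  46  42  28  10  32  48]
 [ 33  33  47  91 110 205 217 206 181 100  59  31  31  31  28  10  14  26]
 [ 33  52  97 113 112 172 161 114 115 112  96  41  30  32  29   9  12  17]
 [ 44 120 113 104  96  97  97  94  96 109 110  71  33  32  30  22  10  10]]
```

Run:
```python
from pen import *
p,M,o=pose();G=p-.019*M[:,2];cw=cam("wrist")
for t in(.2,.3,.35,.4,.45,.5,.6):
    a=np.cos(t)*-M[:,2]+np.sin(t)*M[:,0]
    for s in(.038,):
        m=mask(cw,G-s*a,a);y,x=np.where(m)
        print(t,s,y.min(),[(r,x[y==r].min(),x[y==r].max()) for r in range(277,320,6) if (y==r).any()])
cs=cam("side");cw
g=cv2.cvtColor(cs["pixels"],cv2.COLOR_RGB2GRAY);print(g[284:302,282:306])
for t in(.3,.35,.4,.45):
    a=np.cos(t)*-M[:,2]+np.sin(t)*M[:,0];m=mask(cs,G-.038*a,a);y,x=np.where(m)
    print(t,[(r,x[y==r].min(),x[y==r].max()) for r in range(284,302,2) if (y==r).any()])
```

```text
0.2 0.038 266 [(277, np.int64(298), np.int64(344)), (283, np.int64(295), np.int64(348)), (289, np.int64(292), np.int64(350)), (295, np.int64(292), np.int64(350)), (301, np.int64(292), np.int64(350)), (307, np.int64(293), np.int64(348)), (313, np.int64(294), np.int64(349)), (319, np.int64(292), np.int64(350))]
0.3 0.038 272 [(277, np.int64(305), np.int64(337)), (283, np.int64(299), np.int64(344)), (289, np.int64(295), np.int64(347)), (295, np.int64(292), np.int64(349)), (301, np.int64(292), np.int64(350)), (307, np.int64(292), np.int64(350)), (313, np.int64(293), np.int64(349)), (319, np.int64(291), np.int64(351))]
0.35 0.038 275 [(277, np.int64(311), np.int64(330)), (283, np.int64(302), np.int64(341)), (289, np.int64(296), np.int64(346)), (295, np.int64(294), np.int64(349)), (301, np.int64(292), np.int64(350)), (307, np.int64(292), np.int64(350)), (313, np.int64(292), np.int64(350)), (319, np.int64(290), np.int64(352))]
0.4 0.038 279 [(283, np.int64(306), np.int64(337)), (289, np.int64(298), np.int64(343)), (295, np.int64(295), np.int64(347)), (301, np.int64(292), np.int64(349)), (30
[... 3070 characters left out ...]
4(288), np.int64(300)), (290, np.int64(288), np.int64(299)), (292, np.int64(287), np.int64(297)), (294, np.int64(287), np.int64(292)), (296, np.int64(288), np.int64(291))]
0.4 [(284, np.int64(286), np.int64(306)), (286, np.int64(285), np.int64(302)), (288, np.int64(286), np.int64(299)), (290, np.int64(287), np.int64(298)), (292, np.int64(285), np.int64(295)), (294, np.int64(285), np.int64(290)), (296, np.int64(285), np.int64(289))]
0.45 [(284, np.int64(284), np.int64(305)), (286, np.int64(284), np.int64(302)), (288, np.int64(284), np.int64(297)), (290, np.int64(285), np.int64(296)), (292, np.int64(283), np.int64(294)), (294, np.int64(282), np.int64(288)), (296, np.int64(283), np.int64(287))]
```

Emit:
servo_tool(rows=[1,0,0,-0.02,0,1,0,-0.01,-0.01,0,1,-0.0047,-0.03,0,0,1,-0.0047,-0.03,0,0,1,-0.0047,-0.03,0,0], newtons=50)

```text
time: 20.18
position: [0.5717, 0.0643, 0.2135]
tool_rot: [0.071, 0.997, -0.0, 0.001]
ft_force: [-0.4, 0.2, -1.9]
grip_width: 0.0238
grip_force: 50.0
```

Emit:
servo_tool(rows=[1,-0.0047,-0.03,0,0,1,-0.0047,-0.03,0,0,1,-0.0047,-0.03,0,0,1,-0.005,-0.025,0,0,1,0,-0.0106,0,0])

```text
time: 20.6
position: [0.5732, -0.0659, 0.2132]
tool_rot: [0.073, 0.997, -0.001, 0.001]
ft_force: [-0.0, -0.5, -1.9]
grip_width: 0.0242
grip_force: 50.0
```

Emit:
servo_tool(rows=[1,0,0,0,0,1,0,0,0,0,1,0,0,0,0])

```text
time: 20.85
position: [0.572, -0.0603, 0.2126]
tool_rot: [0.072, 0.997, 0.0, -0.0]
ft_force: [-0.4, 0.8, -1.6]
grip_width: 0.0242
grip_force: 50.0
```

```bash
cat > cmp.py <<'E'
from pen import *
look(("scene","side","wrist"))
p,M,o=pose();G=p-.019*M[:,2];ring=np.load("ring.npy")
t=.365;a=np.cos(t)*-M[:,2]+np.sin(t)*M[:,0];tip=G-.09*a
print("tip model",tip,"tip-ring in pipe normal",(tip-ring[:3])@ring[3:],"lateral",(tip-ring[:3])-((tip-ring[:3])@ring[3:])*ring[3:],"angle",np.arccos(a@ring[3:]))
togo(ring[:3]+ring[3:]*0-(tip-p))
E
python3 cmp.py
```

```text
TCP [ 0.572  -0.0603  0.2126] yaw 81.78658224202024 f [-0.3701  0.8489 -1.6227] w 0.024220932880624144 t 20.85
scene pen [(array([ 0.5861, -0.0631,  0.1995]), 0.6)]
scene nose_tip []
side pen [(array([ 0.584 , -0.0621,  0.2001]), 0.51)]
side nose_tip [(array([0.4783, 0.3207, 0.0001]), 0.55)]
 mask 98 218 228 175 189 0.52
wrist pen [(array([ 0.5874, -0.0618,  0.1928]), 0.9)]
wrist nose_tip []
 mask 2292 292 351 277 323 0.83
tip model [ 0.6042 -0.0659  0.1475] tip-ring in pipe normal 0.02962090967443037 lateral [0.0002 0.0001 0.0001] angle 0.03127964607966644
t 21.45 p [ 0.5724 -0.0613  0.2125] tooly 81.76 tool-shift [-0.0112 -0.0001  0.0274]
```

Run:
```python
from pen import *
p,M,o=pose();G=p-.019*M[:,2];ring=np.load("ring.npy")
cs=cam("side");r=robot.outline_of(cs,"pen")
y,x=np.where(r[0]["region"]);print([(k,x[y==k].min(),x[y==k].max()) for k in range(y.min(),y.max()+1,2)])
print("ring px",proj(cs,[ring[:3]]))
for t in(.3,.365,.43):
    a=np.cos(t)*-M[:,2]+np.sin(t)*M[:,0];m=mask(cs,G-.038*a,a);y,x=np.where(m)
    print(t,proj(cs,[G-.09*a]),[(k,x[y==k].min(),x[y==k].max()) for k in range(173,194,2) if (y==k).any()])
g=cv2.cvtColor(cs["pixels"],cv2.COLOR_RGB2GRAY);print(g[172:204,206:236:1])
```

```text
Traceback (most recent call last):
IndexError: list index out of range
```

Emit:
servo_tool(rows=[1,-0.003,0,0.0075,0,1,-0.003,0,0.0075,0,1,-0.0026,0,0.006,0,1,-0.0011,0,0.0027,0,1,0,0,0,0])

```text
time: 21.97
position: [0.5816, -0.0628, 0.1874]
tool_rot: [0.072, 0.997, 0.0, -0.001]
ft_force: [-0.6, -0.6, -0.9]
grip_width: 0.0238
grip_force: 50.0
```

Emit:
servo_tool(rows=[1,0,0,0,0,1,0,0,0,0])

```text
time: 22.13
position: [0.5821, -0.0628, 0.1888]
tool_rot: [0.072, 0.997, -0.0, -0.0]
ft_force: [1.0, -0.4, -3.0]
grip_width: 0.024
grip_force: 50.0
```

```bash
cat > ff.py <<'E'
from pen import *
F=[];P=[]
for i in range(6):
    robot.camera("side");o=robot.get_obs();F.append(o["ft_force"]);P.append(o["position"])
n=np.load("ring.npy")[3:];F=np.mean(F,0);p,M,o=pose()
t=.365;a=np.cos(t)*-M[:,2]+np.sin(t)*M[:,0];tip=np.mean(P,0)-.019*M[:,2]-.09*a;d=tip-np.load("ring.npy")[:3]
print("F",F,"Fn",F@n,"gap",d@n,"lat",d-(d@n)*n,"t",o["time"])
E
python3 ff.py
```

```text
F [-0.2654  0.0813 -1.7511] Fn -1.509615193453152 gap 0.0042608535201101826 lat [ 0.0003 -0.0001  0.0001] t 22.4333
```

Emit:
servo_tool(rows=[1,-0.0008,0,0.0018,0,1,-0.0004,0,0.0009,0,1,0,0,0,0,1,0,0,0,0])

```text
time: 22.77
position: [0.5831, -0.063, 0.186]
tool_rot: [0.072, 0.997, 0.0, -0.0]
ft_force: [0.0, -0.2, -1.6]
grip_width: 0.0237
grip_force: 50.0
```

```bash
python3 ff.py
```

```text
F [ 0.273   0.0101 -1.7523] Fn -1.720237443338612 gap 0.001057766413522028 lat [ 0.0001 -0.      0.    ] t 23.0667
```

Emit:
servo_tool(rows=[1,-0.0008,0,0.0018,0,1,0,0,0,0,1,0,0,0,0])

```text
time: 23.32
position: [0.5841, -0.0631, 0.1844]
tool_rot: [0.072, 0.997, -0.0, 0.0]
ft_force: [-0.2, 0.4, -0.5]
grip_width: 0.0238
grip_force: 50.0
```

```bash
python3 ff.py
```

```text
F [-0.3602  0.1746 -0.1517] Fn 0.007284305290777548 gap -0.0007986092960772486 lat [ 0.0003 -0.0001  0.0001] t 23.6167
```

Emit:
servo_tool(rows=[1,-0.0008,0,0.0018,0,1,0,0,0,0,1,0,0,0,0])

```text
time: 23.87
position: [0.5848, -0.0632, 0.1826]
tool_rot: [0.072, 0.997, -0.0, 0.0]
ft_force: [-0.6, -0.0, 1.2]
grip_width: 0.0239
grip_force: 50.0
```

```bash
python3 ff.py
```

```text
F [-0.5427 -0.0647  0.3682] Fn 0.5434210091280752 gap -0.002816646028733243 lat [ 0.0002 -0.0001  0.0001] t 24.1667
```

Emit:
servo_tool(rows=[1,-0.0004,0,0.001,0,1,-0.0004,0,0.001,0,1,0,0,0,0,1,0,0,0,0,1,0,0,0,0])

```text
time: 24.58
position: [0.5856, -0.0633, 0.1806]
tool_rot: [0.072, 0.997, -0.0, 0.0]
ft_force: [-0.9, 0.0, 1.4]
grip_width: 0.024
grip_force: 50.0
```

```bash
python3 ff.py; python3 cmp.py
python3 - <<'E'
from pen import *
p,M,o=pose();G=p-.019*M[:,2];cw=cam("wrist");r=robot.outline_of(cw,"pen")
y,x=np.where(r[0]["region"]);print(y.min(),[(k,x[y==k].min(),x[y==k].max()) for k in range(277,320,6) if (y==k).any()])
for n in("scene","side"):
    c=cam(n);print([(q,np.round(robot.place_of(c,q)[0]["at"],4)) for q in("ring_spot","step_block","slot","soapstone") if robot.place_of(c,q)])
E
```

```text
F [-0.8682  0.1971  1.6622] Fn 1.8759778055527128 gap -0.004973191249690964 lat [ 0.0002 -0.0001  0.0001] t 24.8833
TCP [ 0.5856 -0.0633  0.1806] yaw 81.7532270786373 f [-0.4291  0.1714  1.9529] w 0.02379997222659994 t 24.8833
scene pen [(array([ 0.5999, -0.066 ,  0.1663]), 0.63)]
scene nose_tip []
 mask 9 332 338 149 154 0.42
side pen []
side nose_tip []
 mask 4982 347 453 307 410 0.46
wrist pen [(array([ 0.5971, -0.0679,  0.1641]), 0.78)]
wrist nose_tip []
 mask 2309 292 351 276 323 0.66
tip model [ 0.6174 -0.0679  0.1155] tip-ring in pipe normal -0.005041267227504929 lateral [ 0.0002 -0.      0.0001] angle 0.03120246407224074
t 25.48 p [ 0.5856 -0.0633  0.1805] tooly 81.75 tool-shift [ 0.0021  0.     -0.0046] 
277 [(277, np.int64(317), np.int64(326)), (283, np.int64(304), np.int64(339)), (289, np.int64(299), np.int64(344)), (295, np.int64(298), np.int64(346)), (301, np.int64(295), np.int64(348)), (307, np.int64(293), np.int64(350)), (313, np.int64(292), np.int64(350)), (319, np.int64(293), np.int64(350))]
[('ring_spot', array([ 0.6107, -0.0665,  0.1159])), ('step_block', array([0.4506, 0.3302, 0.0069])), ('slot', array([0.4504, 0.3364, 0.0084])), ('soapstone', array([ 0.4384, -0.1873, -0.0001]))]
[('ring_spot', array([ 0.6134, -0.0638,  0.123 ])), ('step_block', array([0.4463, 0.333 , 0.0035])), ('slot', array([0.4468, 0.3315, 0.0043])), ('soapstone', array([ 0.5982, -0.0661,  0.1667]))]
```

```bash
python3 -c "
from rig import robot
print(robot.hand_in())"
```

```text
the job is handed in; nothing more can be done
None
```

I handed the job in at about 26 s of the 61 s. The step block is down in its slot and let go. The gripper holds the pen on the ring, about 0.03 rad off square, with the nose about 5 mm in at roughly 3.5 N. These are my own estimates; no verdict came back.

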